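Hold the print-test press on a coated panel

ROBOT

A 6-joint arm with a two-finger parallel gripper is mounted at the origin on a cart in front of the work surface, level with it; the furniture and walls round the work are solid. World frame = base frame: x ahead of the robot, y to its left, z up, the work surface at z = 0. Lengths are in m, angles in degrees, forces in N, time in s.
With the tool pointing down it reaches from about 0.375 to 0.75 m from the base axis. Payload 9 kg.
Tool frame: the origin (TCP) lies where the fingers leave the gripper's body, on its centre line; the fingertips stand 73 mm ahead of it and the grasp point (between the pads) lies 54 mm ahead of it (robot.tip_reach is the distance from the TCP to the fingertips, in m); z points along the fingers, y is the line along which they close (so a half turn about z gives the same grasp; the last joint's range is limited). The gripper opens to 85 mm and grips with 20 to 120 N. Pads are 22 mm wide; open, the fingers measure 114 mm over their backs; the gripper's body (76 mm by 85 mm) begins 54 mm behind the grasp point. The pads swing forward as they close: fully open they stand 13 mm farther back than shut.
Start: joints at [-77.848, 5.964, 5.575, 89.605, 0, 77.527], TCP at [0.25, -0.545, 0.304] pointing down, gripper open.
Joint ranges: [-171.21, 171.21], [-48.23, 106.86], [-62.78, 66.21], [-105.2, 120.99], [-86.42, 89.51], [-180, 180]. Speed limits (degrees/s): [127.2, 127.2, 147.25, 180, 180, 180].

INTERFACE

Orientations are given as [roll, pitch, yaw] about the fixed x, y, z axes, in that order (R = Rz(yaw) Ry(pitch) Rx(roll)).
In Python, from plant import robot gives the robot as it stands. Calls block until the motion is done:
- robot.move_pose(position, orientation): joint-space move of the TCP to a pose.
- robot.line_to(position, vel=0.15, rotation=None, guard=None): straight line of the TCP; rotation=None keeps the orientation; vel is the mean speed in m/s. With guard (N) it stops when the force on the tool has changed by that much, and returns True; else False.
- robot.goto_joints(angles): joint-space move.
- robot.set_gripper(opening): finger opening in m; the grip force is fixed at half the most; returns when the fingers have stopped.
- robot.pause(seconds).
- robot.ik(position, orientation): joint angles nearest the present ones, or None.
- robot.observe(): the state.
- robot.grab_frame(name): name is "scene" or "top" or "wrist"; returns the picture (384x512x3 uint8, blue, green, red); there is no depth.
- robot.get_calibration(name): a dict with "vertical_fov" (degrees; the focal length in pixels is half the picture's height over the tangent of half this angle, whatever the lens; pixels are square), "cx", "cy" (the principal point, pixels), "k1" (the pictures are not rectified: a ray, as slopes to the right and down, at radius r is drawn at 1 + k1 r^2 times it, then the intrinsics apply), "rvec" (rotation vector, rad) and "tvec" (3), from world to camera coordinates, as OpenCV has them. Camera axes: x right, y down, z forward; pixel columns grow to the right and rows downward; lengths in m; the calibration is good to about 2 mm. A picture is of the moment at which its call begins: read the wrist's pose just before it. get_calibration takes no time and is no camera call; for the wrist camera it gives the pose at the moment of the call.
A pose or a line that the arm cannot do raises robot.IKError and nothing moves.
- robot.job_done(): hands the job in; it is judged then, once.
The state is a dict: "time": time; "q": joint angles; "qvel": joint speeds; "joint_torque": joint torques, N m; "tool_pos": TCP position; "tcp_rot": TCP orientation; "ft_force": force on the tool from outside, world axes, zero at the start; "torque": the same for the moment, N m; "gripper_width": finger opening in m; "gripper_force": force on a finger pad.
Only numpy, scipy, OpenCV 4.12 (cv2) and the standard library are available. Lean on these libraries where they do the work, as an engineer would, in place of code of your own. Each camera call takes 0.05 s, during which the arm holds its last target. There are 200 camera calls.

TASK

Do a print test on the coated panel: slide the panel fully home against the stop of the lever press's nest, then push the head of the plunger timer down to its stop and let it come back up, and then push the press lever down by its handle until the lever is level and hold it there. Finish while still holding the lever level, so that the sprung pad stays pressed on the panel; do not push the lever on to its lower stop, and leave the tape roll, jar and weight alone.

Things in the scene. Friction and masses are not known exactly. Their poses are not given: they have to be found in the camera images.
- press: Aluminium lever press, fixed, left or right of the middle. Origin: underside of its base plate, below the home place of the panel's centre; z up, +x = way the panel slides home (away from the robot), +y left. Base plate x -115..60, y -60..85 mm; its top is the nest floor, 12 mm above the bench. A lever (12 mm bar) crosses the nest along y at x 15; its handle is at the -y end.
- press_stop (a point): Middle of the stop's face, at the nest floor (press frame x 35, y 0, z 12 mm). The steel stop is 12 mm high. Two guide rails, 5 mm high, inner faces at y +-18.5 mm, run from x -27 to 35 mm; the plate before them is open.
- press_pivot (a point): Pivot of the press lever, press frame x 15, y 65, z 42 mm; the lever turns about the press's x axis. A small index pointer behind the bar (x 32, y -42) stands at the height of the bar when level, z 42 mm.
- press_lever (a joint): Angle of the press lever: 0 = rest, raised by its spring 0.30 rad above level; grows as the handle is pushed down; 0.30 = level; 0.40 = lower stop (too far). It springs back up when let go. Holding it level takes about 8 N at the handle.
- press_handle: Black round grip at the lever's end, 18 mm diameter, 56 mm long along the lever. Origin at its middle, on its axis, 165 mm from the pivot. With the lever level its axis is 42 mm and its top 51 mm above the bench, its middle at x 15, y -100 mm of the press frame; at rest it is 49 mm higher and 7 mm nearer the nest.
- press_pad: Round black rubber pad, 24 mm diameter, 8 mm thick, sprung under the lever above the panel's far half. Origin: centre of its underside. At rest about 16 mm above the panel; it meets the panel shortly before the lever is level and then gives on its spring (1200 N/m, about 11 N when level).
- test_panel: Loose wooden test panel, coated on top, 70 x 34 x 8 mm, about 40 g. Origin: centre of its underside; its long axis (local y) lies along the press's x. It starts flat on the nest floor, far end between the rails, 25 to 45 mm short of home. Home: far end against the stop, origin at x 0, y 0, z 12 mm of the press frame, near end at x -35 mm.
- timer: Grey plunger timer fixed to the bench, 76 x 70 mm, with a round dial on the side that faces the robot at yaw 0 and a black plunger head on top. Origin: centre of its underside.
- timer_head_top (a point): Centre of the top of the timer's plunger head (32 mm diameter, black), 78 mm above the bench at rest, 62 mm at its stop.
- timer_plunger (a joint): Travel of the timer plunger: 0 = up, 0.016 m = down at its stop; springs back up when let go. Fully down takes about 8.5 N.
- masking_tape: Bystander: roll of masking tape lying flat, 80 mm diameter, 19 mm high. Origin: centre of its underside.
- pigment_jar: Bystander: jar, 51 mm diameter, 70 mm high. Origin: centre of its underside.
- weight_1: Bystander: brass weight with a knob, 38 mm diameter, 36 mm high. Origin: centre of its underside.
Things that resemble listed ones, but are neither listed nor needed, are in the scene too. What is shaped like the timer but red is not meant.

How it is judged (in metres and radians):
On the way, in this order (a step that is already met when the one before it is completed fails the run):
1. the panel lies flat in the nest, home against the stop (within 3 mm) (x of test_panel in the frame of press between -0.003 and 0.003 m and y of test_panel in the frame of press between -0.004 and 0.004 m and z of test_panel in the frame of press below 0.015 m and angle between test_panel's own z axis and vertical below 0.08 rad), for 0.2 s.
2. the timer plunger is pressed down to its stop (at least 14 of 16 mm) (value of joint timer_plunger above 0.014 m), for 0.1 s.
3. with the timer let go, the lever is pushed level, the pad on the panel (value of joint press_lever between 0.25 and 0.35 rad and contact force between press_pad and test_panel above 3.5 N and contact force between any of the fingers, the arm and press_handle above 2 N and value of joint timer_plunger below 0.003 m), for 0.5 s.
At the end, for the whole second after the job is handed in: The robot is still pushing on the handle (over 2 N) and keeps the lever still and level within 0.05 rad (joint 0.25 to 0.35), the pad presses on the panel (over 3.5 N), the panel lies flat and home within 3 mm along and 4 mm across the nest, and the timer plunger is back up (within 3 mm) (all of step 1 and all of step 3 and velocity of joint press_lever between -0.05 and 0.05 rad/s); the arm keeps its last pose, push and grip.
It fails at once if the lever is pushed on to its lower stop (joint over 0.385) (value of joint press_lever above 0.385 rad).
It fails at once if the tape roll, jar or weight is moved more than 20 mm or tipped over (distance of any of masking_tape, pigment_jar, weight_1 from where it was at the start of the episode above 0.02 m or angle between any of masking_tape, pigment_jar, weight_1's own z axis and vertical above 0.5 rad).
It also fails if it takes over 51 s, if anything falls off the work surface, if the arm or the gripper's body presses on something with over 40 N, if the wrist force passes 120 N, or if a joint passes its speed limit or range.

## Working session

There is one attempt and no reset: what is moved stays moved. The work goes in short steps, each a Python script; the robot and the scene stay as the last script left them, time stands still between calls to the robot, and variables do not carry over. Pictures are saved under pics/ and viewed, at most 10 in all, crops included, and the job is handed in when it is done.

```bash
mkdir -p pics; cat > h.py <<'E'
import numpy as np,cv2
from plant import robot
def cal(n):
    c=robot.get_calibration(n); f=192/np.tan(np.radians(c["vertical_fov"])/2)
    R=cv2.Rodrigues(np.array(c["rvec"],float))[0]; return c,f,R,np.array(c["tvec"],float).ravel()
def px2w(n,u,v,z):
    c,f,R,t=cal(n); d=np.array([(u-c["cx"])/f,(v-c["cy"])/f]); s=d.copy()
    for _ in range(30): s=d/(1+c["k1"]*(s@s))
    r=R.T@np.array([s[0],s[1],1]); o=-R.T@t; return o+r*(z-o[2])/r[2]
def w2px(n,p):
    c,f,R,t=cal(n); q=R@np.array(p,float)+t; s=q[:2]/q[2]; s=s*(1+c["k1"]*(s@s)); return s*f+[c["cx"],c["cy"]]
E
python3 - <<'E'
from h import *
for n in("scene","top"):
    cv2.imwrite(f"pics/{n}.png",robot.grab_frame(n)); c,f,R,t=cal(n); print(n,-R.T@t,f,c["k1"])
a=[cv2.imread(f"pics/{n}.png") for n in("scene","top")]
print(robot.observe()["time"])
E
```

```text
scene [-0.08852703  0.69862401  0.96180354] 457.50265978797756 0.04311076313185655
top [ 0.41565639 -0.05723153  1.21398027] 358.45020471384913 -0.061227704482015186
0.1
```

View pics/top.png

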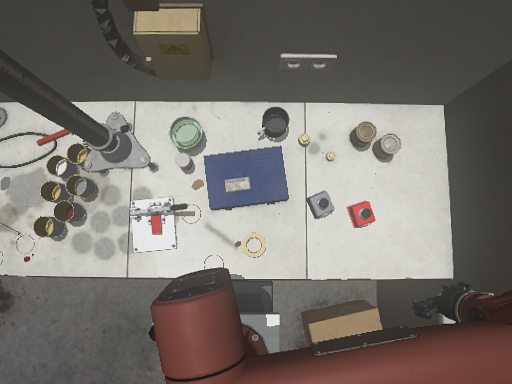

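View pics/scene.png

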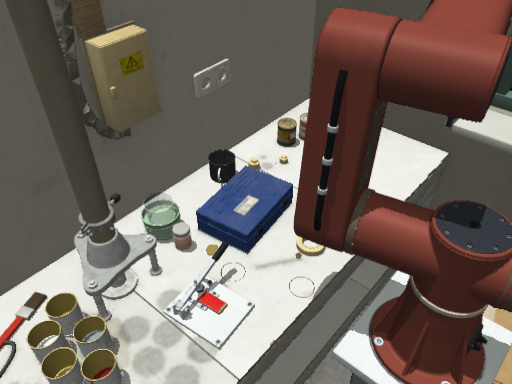

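The top view shows the press at (153,222) with its handle near (185,208). The grey timer is at (320,204) and its red look-alike at (361,214). The tape is at (254,245); the jar may be at (182,160) and the weight at (305,139) or (331,155). Other things like these are the tins at (366,133) and (389,145). I choose the grey timer and the lever press with the red panel, and check both in a crop.

```bash
python3 - <<'E'
from h import *
a=cv2.imread("pics/top.png")
l=cv2.resize(a[190:260,120:205],None,fx=6,fy=6,interpolation=cv2.INTER_CUBIC)
r=cv2.resize(a[185:235,300:380],None,fx=3.5,fy=3.5,interpolation=cv2.INTER_CUBIC)
o=np.zeros((420,800,3),np.uint8); o[:,:510]=l; o[:r.shape[0],515:515+r.shape[1]]=r; cv2.imwrite("pics/crop.png",o)
s=cv2.imread("pics/scene.png"); cv2.imwrite("pics/crop2.png",cv2.resize(s[230:360,150:270],None,fx=4.5,fy=4.5,interpolation=cv2.INTER_CUBIC))
for nm,u,v,z in[("timerhead",320,203,.078),("tape",254,245,.019),("stand",115,145,0.03),("box",246,178,.08),("w",305,139,.03),("jar",182,160,.07),("mug",275,120,.09)]: print(nm,px2w("top",u,v,z))
E
```

```text
timerhead [ 0.5133342 -0.2830203  0.078    ]
tape [ 0.37788337 -0.07390254  0.019     ]
stand [0.71029061 0.40084846 0.03      ]
box [ 0.59188788 -0.0462959   0.08      ]
w [ 0.73535911 -0.24523297  0.03      ]
jar [0.65119238 0.16237739 0.07      ]
mug [ 0.78157284 -0.1389241   0.09      ]
```

View pics/crop.png

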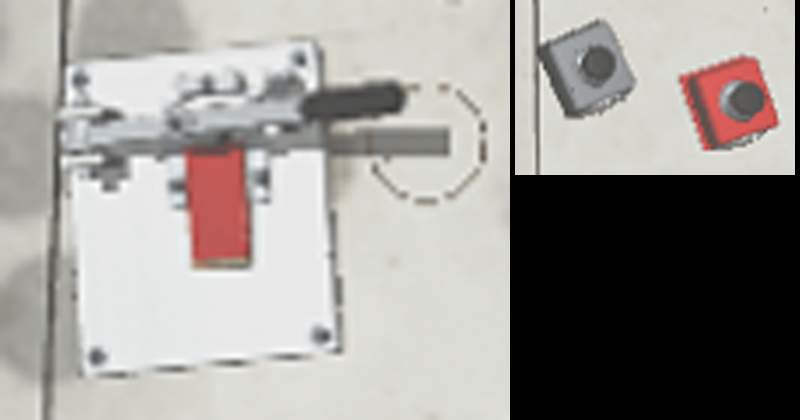

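View pics/crop2.png

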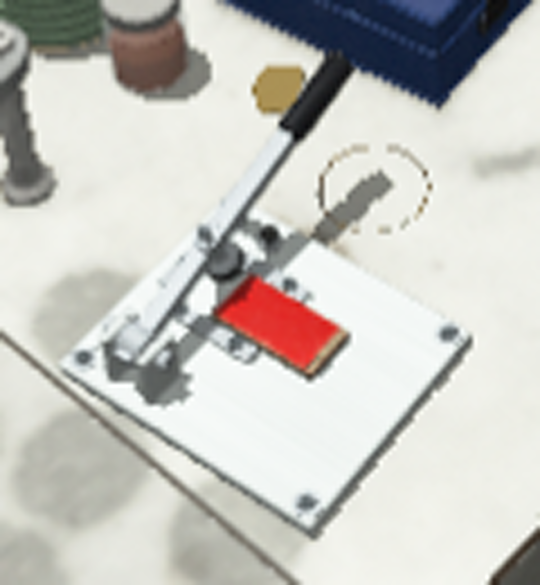

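```bash
cat > fit.py <<'E'
from h import *
from scipy.optimize import least_squares
P=np.array([[-.115,.085,.012],[-.115,-.06,.012],[.06,-.06,.012],[.06,.085,.012]])
T=np.array([[85,375],[340,350],[318,40],[65,65]])/6+[120-.4,190-.4]
S=np.array([[315,535],[472,342],[258,190],[62,362]])/4.5+[150-.4,230-.4]
def W(x,P): c,s=np.cos(x[2]),np.sin(x[2]); return np.c_[x[0]+c*P[:,0]-s*P[:,1],x[1]+s*P[:,0]+c*P[:,1],P[:,2]]
def res(x,v=("top","scene")): return np.concatenate([(w2px(n,p)-q) for n,Q in(("top",T),("scene",S)) if n in v for p,q in zip(W(x,P),Q)])
for v in(("top",),("scene",),("top","scene")):
    r=least_squares(res,[.48,.27,0],args=(v,)); print(v,r.x[:2],np.degrees(r.x[2]),np.abs(r.fun).max())
x=r.x
h=W(x,np.array([[.015,-.093,.091]]))[0]; print("handle",h,(w2px("top",h)-[120,190])*6,(w2px("scene",h)-[150,230])*4.5)
print("panel near mid from top",px2w("top",120+221/6,190+262/6,.02),"far",)
print("near end in press", [ (np.array([[np.cos(x[2]),np.sin(x[2])],[-np.sin(x[2]),np.cos(x[2])]])@(px2w(n,u,v,.02)[:2]-x[:2])) for n,u,v in(("top",120+221/6,190+261/6),("scene",150+331/4.5,230+350/4.5))])
E
python3 fit.py
python3 - <<'E'
from h import *
# can we look from above the press?
x=px2w("top",153,222,.012); print(x)
c,f,R,t=cal("wrist"); o=robot.observe(); print(o["tool_pos"],o["tcp_rot"],-R.T@t,R.T[:,2],f)
E
```

```text
('top',) [0.47328263 0.25441213] 6.036114376900307 0.41539780948417615
('scene',) [0.46429298 0.25573048] 3.457775076534694 2.6250613534562035
('top', 'scene') [0.46805231 0.25491523] 4.438092730300449 3.806140294021418
handle [0.49020385 0.16335482 0.091     ] [353.46866372 114.22361842] [327.12777325  94.61682316]
panel near mid from top [0.4125577  0.24846208 0.02      ] far
near end in press [array([-0.05527836, -0.00216332]), array([-0.06057581,  0.00063696])]
[0.45125683 0.26478455 0.012     ]
[ 0.24997002 -0.54521306  0.30318768] [-1.79931550e+02 -1.66463070e-02  2.46228205e+01] [ 0.3258424  -0.51030969  0.37348812] [-0.29384121 -0.13341748 -0.94649729] 318.47100773697775
```

The crops confirm both choices: the grey timer, with its head at crop (598,65), and the press, with the red panel short of home and its handle at (352,102). Next is a closer wrist view of the press.

```bash
python3 - <<'E'
from h import *
robot.set_gripper(0.0)
robot.move_pose([.39,.25,.26],[180,0,186])
c=robot.get_calibration("wrist"); im=robot.grab_frame("wrist"); cv2.imwrite("pics/w1.png",im)
import pickle; pickle.dump(c,open("w1.pkl","wb"))
o=robot.observe(); print(o["time"],o["tool_pos"],o["tcp_rot"],o["q"],o["gripper_width"])
E
```

```text
3.7667 [0.39038815 0.24957781 0.26000789] [-1.79996894e+02  2.54086948e-03 -1.74072353e+02] [ 1.63504032e+01 -1.85708106e+01 -2.18889998e+01  8.66798738e+01
 -3.51401465e-03  1.04227566e+01] -5.087260185858103e-05
```

View pics/w1.png

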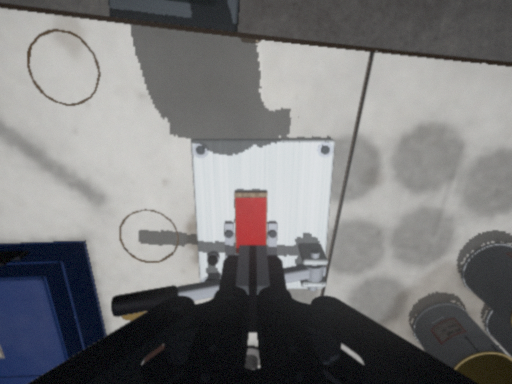

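The wrist view shows the plate's near corners at (192,139) and (334,139), and the panel's near end at (236..267,192). The handle is at (145,302).

```bash
cat > fit2.py <<'E'
from h import *
import io,contextlib,pickle
with contextlib.redirect_stdout(io.StringIO()): import fit
robot.get_calibration_=robot.get_calibration
from scipy.optimize import least_squares
C=pickle.load(open("w1.pkl","rb"))
import h
_c=h.cal
def cal(n):
    if n!="wrist": return _c(n)
    f=192/np.tan(np.radians(C["vertical_fov"])/2); return C,f,cv2.Rodrigues(np.array(C["rvec"],float))[0],np.array(C["tvec"],float).ravel()
h.cal=cal
Q=np.array([[334,139],[192,139]])
g=lambda x: np.concatenate([w2px("wrist",p)-q for p,q in zip(fit.W(x,fit.P[:2]),Q)])
for nm,fn in(("wrist",g),("both",lambda x:np.r_[g(x),fit.res(x,("top",))])):
    r=least_squares(fn,[.47,.25,.1]); print(nm,r.x[:2],np.degrees(r.x[2]),r.fun.round(1))
x=r.x; M=np.array([[np.cos(x[2]),np.sin(x[2])],[-np.sin(x[2]),np.cos(x[2])]])
for u in(236,251.5,267): print("panel near edge in press",M@(px2w("wrist",u,192,.020)[:2]-x[:2]))
print("handle mid in press",M@(px2w("wrist",147,302,.091)[:2]-x[:2]))
E
python3 fit2.py
```

```text
wrist [0.47089722 0.25615149] 5.878583422040265 [ 2.   0.2 -2.   0.1]
both [0.47124425 0.25565392] 5.747750500920009 [ 1.6  0.7 -2.2  0.3 -0.9  0.7 -0.1  1.  -0.1  0.4 -0.6  0.2]
panel near edge in press [-0.062613   -0.01440596]
panel near edge in press [-0.06265801  0.00148133]
panel near edge in press [-0.06270261  0.01736878]
handle mid in press [ 0.01758607 -0.09136993]
```

```bash
cat >> h.py <<'E'
from scipy.spatial.transform import Rotation as Ro
PX,PY,PSI=.4712,.2557,np.radians(5.8)
def pw(x,y,z): c,s=np.cos(PSI),np.sin(PSI); return np.array([PX+c*x-s*y,PY+s*x+c*y,z])
def rpy(t):  # tips lean t deg toward press +x, camera on robot side
    t=np.radians(t); z=np.array([np.sin(t),0,-np.cos(t)]); y=np.array([0,1,0]); 
    R=Ro.from_euler('z',PSI)*Ro.from_matrix(np.c_[np.cross(y,z),y,z]); return R.as_euler('xyz',degrees=True),R.as_matrix()[:,2]
E
python3 - <<'E'
from h import *
e,z=rpy(8); L=robot.tip_reach
tip=lambda x,y,h: pw(x,y,h)-z*L
print(e,L)
robot.move_pose(tip(-.085,.0,.08),e)
print(robot.line_to(tip(-.085,.0,.0165),vel=.08,guard=5), robot.observe()["ft_force"])
g=robot.line_to(tip(-.036,.0,.0165),vel=.025,guard=6)
o=robot.observe(); t=np.array(o["tool_pos"])+z*L
print(g,o["ft_force"],o["time"],"tip in press",Ro.from_euler('z',-PSI).apply(t-[PX,PY,0]))
if g: robot.pause(.3)
E
```

```text
[-180.     8.  -174.2] 0.0726
False [ 0.48344557 -0.0146169   0.38566723]
True [-3.0117474  -0.78283461  6.15679122] 6.6833 tip in press [-4.44777626e-02 -9.32935957e-05  1.61655205e-02]
```

```bash
python3 - <<'E'
from h import *
e,z=rpy(8); L=robot.tip_reach
tip=lambda x,y,h: pw(x,y,h)-z*L
print(robot.observe()["ft_force"])
robot.line_to(tip(-.085,.0,.0185),vel=.08)
robot.line_to(tip(-.12,.0,.16),vel=.2)
cv2.imwrite("pics/w2.png",cv2.resize(robot.grab_frame("wrist")[60:360,60:460],None,fx=2,fy=2,interpolation=cv2.INTER_CUBIC))
c,s=np.cos(PSI),np.sin(PSI)
for p in[(-.035,.017,.02),(-.035,-.017,.02),(-.115,.085,.012),(-.115,-.06,.012),(.015,-.093,.1)]: print(p,w2px("wrist",pw(*p)),(w2px("wrist",pw(*p))-[60,60])*2)
E
```

```text
[-2.96708291 -0.35266371  5.48074628]
(-0.035, 0.017, 0.02) [269.18372584 242.42280298] [418.36745168 364.84560596]
(-0.035, -0.017, 0.02) [235.76054995 242.42114858] [351.52109989 364.84229716]
(-0.115, 0.085, 0.012) [344.26253052 165.85209908] [568.52506105 211.70419817]
(-0.115, -0.06, 0.012) [187.72055969 165.90409467] [255.44111939 211.80818933]
(0.015, -0.093, 0.1) [144.12058108 344.79940601] [168.24116215 569.59881202]
```

View pics/w2.png

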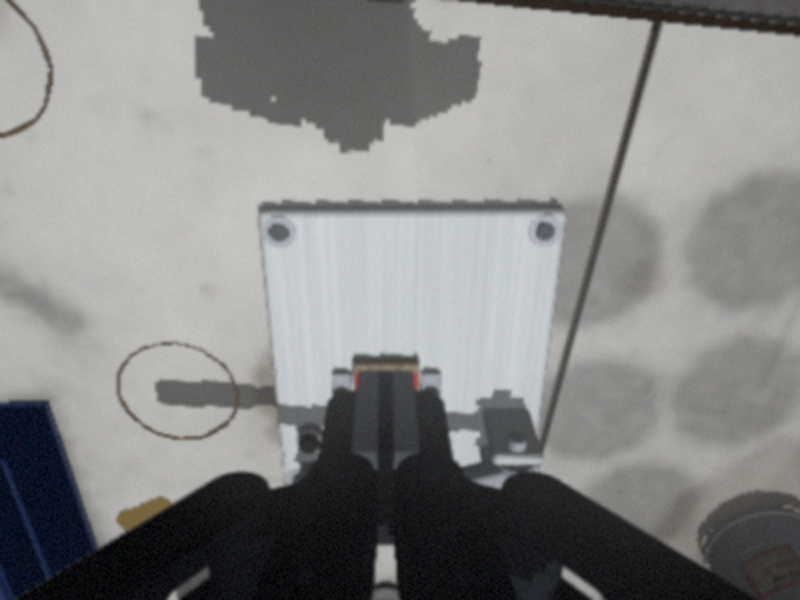

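The panel's wooden near end is at crop rows 355–371, columns 353–418, between the rails, close to the predicted home edge at row 365. A column profile will settle it to the millimetre.

```bash
python3 - <<'E'
from h import *
im=cv2.imread("pics/w2.png")
for r in range(344,384,2): print(r,im[r,356:360].mean(0).round(),im[r,380:392].mean(0).round())
for x in(-.041,-.038,-.035,-.032):print(x,[(w2px("wrist",pw(x,-.014,z))-60)*2 for z in(.012,.02)])
print([(w2px("wrist",pw(-.027,y,.017))-60)*2 for y in(-.0185,.0185)], [(w2px("wrist",pw(-.115,0,z))-60)*2 for z in(.012,0)])
E
```

```text
344 [206. 202. 197.] [206. 203. 197.]
346 [204. 202. 196.] [206. 202. 196.]
348 [206. 202. 197.] [206. 202. 196.]
350 [205. 202. 196.] [201. 198. 192.]
352 [187. 185. 180.] [180. 176. 172.]
354 [141. 139. 135.] [137. 135. 131.]
356 [96. 96. 94.] [96. 96. 93.]
358 [76. 77. 78.] [74. 75. 75.]
360 [69. 72. 73.] [68. 70. 71.]
362 [69. 73. 78.] [72. 75. 78.]
364 [82. 92. 99.] [ 85.  94. 101.]
366 [ 99. 115. 126.] [102. 116. 128.]
368 [105. 120. 132.] [102. 117. 129.]
370 [100. 112. 122.] [ 85.  93. 100.]
372 [ 89.  98. 114.] [68. 69. 70.]
374 [ 79.  81. 114.] [60. 58. 56.]
376 [ 74.  73. 117.] [59. 57. 56.]
378 [ 73.  73. 116.] [58. 57. 56.]
380 [ 73.  72. 114.] [57. 55. 53.]
382 [ 71.  72. 110.] [57. 55. 53.]
-0.041 [array([357.79959397, 346.22213742]), array([357.18769389, 354.97340079])]
-0.038 [array([357.91096797, 351.10352109]), array([357.3039609 , 359.92748359])]
-0.035 [array([358.0213883 , 355.94580571]), array([357.41921208, 364.84106404])]
-0.032 [array([358.13086785, 360.74948997]), array([357.53346142, 369.71466893])]
[array([349.26566321, 374.30103785]), array([420.63706621, 374.30559827])] [array([384.89810745, 211.83118551]), array([384.90939547, 202.76432607])]
```

The dark end face spans rows 355–364, as predicted for x = -35 mm, so the panel is home. Next I measure the timer head precisely and take a wrist view above it.

```bash
python3 - <<'E'
from h import *
a=cv2.imread("pics/top.png")
m=(a[190:220,305:340].max(2)<75).astype(np.uint8); n,l,s,c=cv2.connectedComponentsWithStats(m)
for i in range(1,n):
    if s[i,4]>10: print(s[i],c[i]+[305,190],px2w("top",*(c[i]+[305,190]),.076))
p=px2w("top",323.2,203.3,.078); print(p)
e=[180,0,165]
robot.line_to(np.array(robot.observe()["tool_pos"])+[0,0,.04],vel=.2)
robot.move_pose([p[0]-.09,p[1],.25],e)
c=robot.get_calibration("wrist"); im=robot.grab_frame("wrist"); cv2.imwrite("pics/w3.png",im)
import pickle; pickle.dump(c,open("w3.pkl","wb"))
print(w2px("wrist",p),robot.observe()["time"])
E
```

```text
[ 0.51243377 -0.29328453  0.078     ]
[276.95834217 288.64776743] 10.9083
```

View pics/w3.png

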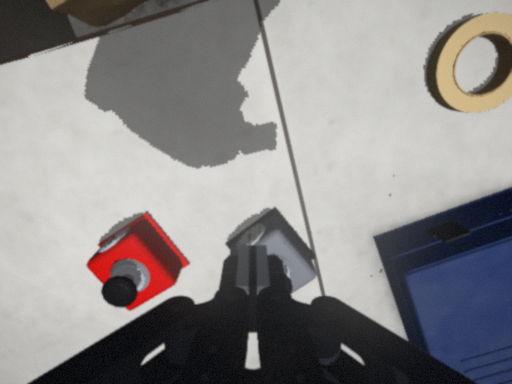

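The fingers hide the head here, with the grey body at (275,250). I step sideways for a clear view.

```bash
python3 - <<'E'
from h import *
import pickle
t=np.array(robot.observe()["tool_pos"]); robot.line_to(t+[-.02,.10,.0],vel=.25)
robot.pause(.1)
c=robot.get_calibration("wrist"); im=robot.grab_frame("wrist"); cv2.imwrite("pics/w4.png",im)
pickle.dump(c,open("w4.pkl","wb"))
print(w2px("wrist",[.5124,-.2933,.078]))
E
```

```text
[178.71463862 329.87275027]
```

View pics/w4.png

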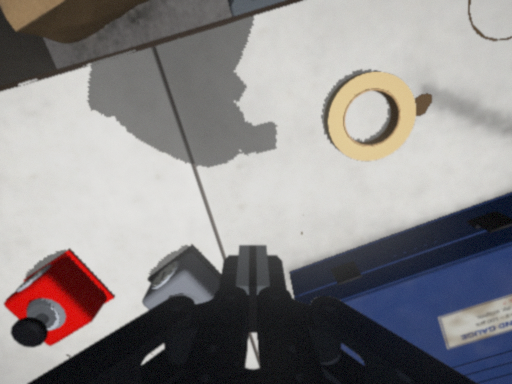

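```bash
python3 - <<'E'
from h import *
a=cv2.imread("pics/top.png")
g=a[194:214,308:336].max(2); print(g)
E
```

```text
[[218 217 217 218 221 222 168 143  98 129 124 143 158 161 163 162 161 160
  157 143 175 216 215 216 215 215 215 215]
 [220 221 221 220 168 142 103 121 128 149 160 160 164 164 162 161 161 160
  158 148 152 220 216 215 215 216 216 214]
 [224 165 171 142 123 126 134 159 163 163 166 165 163 164 163 162 161 161
  160 154 138 177 216 213 215 216 215 215]
 [150  97 129 124 145 161 164 167 167 165 165 165 162 143 163 152 146 164
  162 158 149 171 217 211 214 216 216 215]
 [ 84  88 141 164 166 167 167 166 165 165 164 160 150 110 113 104 101 121
  135 162 158 145 174 214 214 215 215 215]
 [ 85  92 141 164 169 167 167 166 164 142 157 142 140  85  82  85  83  85
   97 136 161 147 170 218 214 214 215 215]
 [ 86  88 121 153 172 167 166 166 164 149 162 167  99  85  89  90  87  85
   83  98 135 157 159 219 215 214 214 214]
 [ 82  86  99 143 165 168 166 165 161 162 204 125  79  96  92  90  88  87
   85  84 112 158 147 191 217 215 215 216]
 [ 79  86  91 126 155 171 167 165 159 161 227  78  82  97  93  90  89  87
   85  83 103 161 150 159 219 216 215 215]
 [ 78  84  88 103 148 169 167 165 151 149 162  
[... 540 characters left out ...]
219 219  89  80  86  94 140 161 166 165 159 141 111 107 109 103 103 110
  151 160 159 157 157 156 154 147 173 219]
 [219 217 113  80  84  91 121 152 167 164 164 159 150 134 102 103 112 152
  161 159 158 158 160 152 143 151 192 218]
 [218 220 199  93  84  87 100 140 127 166 164 163 164 158 149 149 151 161
  161 160 158 149 143 130 102 144 215 217]
 [218 219 221 113  81  86  90 122 139 167 164 163 163 162 163 162 161 160
  156 145 138 124 104 101 126 206 218 216]
 [220 218 221 200  74  85  88 102 148 163 164 162 162 162 162 163 156 143
  138 145 142 170 115 145 207 219 217 217]
 [219 217 219 220 114  82  87  92 123 154 166 163 164 163 155 143 138 159
  194 143 109 141 122 154 221 217 215 217]]
```

```bash
python3 - <<'E'
from h import *
L=robot.tip_reach
p=px2w("top",323.6,202.7,.078); print(p)
T=lambda z:[p[0],p[1],z+L]
robot.move_pose(T(.12),[180,0,165])
f0=np.array(robot.observe()["ft_force"])
for z in(.082,.076,.070,.0635,.0615):
    g=robot.line_to(T(z),vel=.04,guard=25); o=robot.observe(); print(z,g,o["tool_pos"][2]-L,(np.array(o["ft_force"])-f0).round(1))
    if g: break
robot.pause(.3); print((np.array(robot.observe()["ft_force"])-f0).round(1))
robot.line_to(T(.12),vel=.1); robot.line_to(T(.18),vel=.25)
print(robot.observe()["time"])
E
```

```text
[ 0.51436293 -0.29460326  0.078     ]
0.082 False 0.08232426956816213 [-0.1  0.8 -1.3]
0.076 False 0.07625849193187434 [ 1.2 -0.5  2.9]
0.07 False 0.07042871867094566 [ 0.7 -1.   4.5]
0.0635 False 0.0642210859928177 [0.1 0.1 6. ]
0.0615 False 0.0624600363246646 [-0.1  0.5  7.4]
[-0.4  1.3  7.3]
15.9917
```

```bash
python3 - <<'E'
from h import *
L=robot.tip_reach
p=px2w("top",323.6,202.7,.078); T=lambda z:[p[0],p[1],z+L]
robot.line_to(T(.082),vel=.2); f0=np.array(robot.observe()["ft_force"])
for z in(.0615,.0585):
    g=robot.line_to(T(z),vel=.06,guard=25); robot.pause(.15); o=robot.observe(); print(g,o["tool_pos"][2]-L,(np.array(o["ft_force"])-f0).round(1))
robot.line_to(T(.12),vel=.15); robot.line_to(T(.18),vel=.3)
# to above handle
e,z=rpy(0); H=lambda h:pw(.015,-.098,h)+[0,0,L]
robot.move_pose(H(.18),e)
robot.line_to(H(.12),vel=.15); f0=np.array(robot.observe()["ft_force"])
for h in(.095,.08,.068,.058,.052):
    g=robot.line_to(H(h),vel=.05,guard=25); o=robot.observe(); print(h,g,o["tool_pos"][2]-L,(np.array(o["ft_force"])-f0).round(1),o["time"])
    if g: break
cv2.imwrite("pics/s5.png",cv2.resize(robot.grab_frame("scene")[180:360,120:340],None,fx=3.3,fy=3.3,interpolation=cv2.INTER_CUBIC))
E
```

```text
False 0.0629794134929984 [1.3 0.4 6.2]
False 0.06147541940556614 [-4.2  3.5 18.9]
0.095 False 0.09504300589044429 [-1.4  0.1 -0.2] 21.45
0.08 False 0.07972161630621816 [-0.  -0.2  1.4] 21.9
0.068 False 0.067976672026028 [ 0.7 -1.7  3.2] 22.2917
0.058 False 0.05844570054353626 [ 0.3 -3.1  4.6] 22.6417
0.052 False 0.05264307109512145 [ 1.1 -3.3  5.6] 22.9083
```

View pics/s5.png

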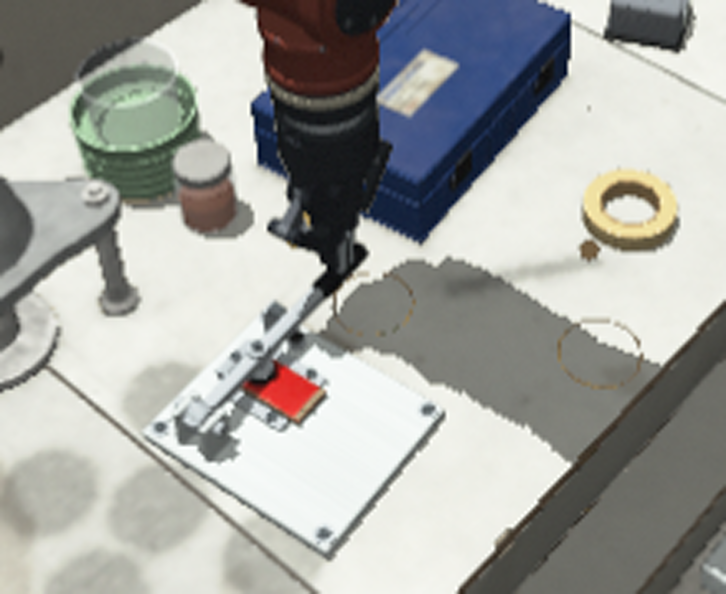

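The pad is on the panel and the lever is nearly level: bar at crop (260,360), tips on the black handle at (335,275). The timer read 19 N at its stop height on the second press. A small final adjustment, then I settle and hand in.

```bash
python3 - <<'E'
from h import *
L=robot.tip_reach; H=lambda h:pw(.015,-.098,h)+[0,0,L]
robot.line_to(H(.0505),vel=.02,guard=12)
for _ in range(3):
    robot.pause(.5); o=robot.observe(); print(o["time"],o["tool_pos"][2]-L,np.round(o["ft_force"],1))
cv2.imwrite("pics/w6.png",robot.grab_frame("wrist")); cv2.imwrite("pics/s6.png",cv2.resize(robot.grab_frame("scene")[260:350,155:265],None,fx=6,fy=6,interpolation=cv2.INTER_CUBIC))
E
```

```text
23.7083 0.05145394565306223 [ 0.2 -4.   7.8]
24.2083 0.05145031371962308 [ 0.2 -3.4  7.8]
24.7083 0.05143010722312162 [ 0.3 -3.2  8.8]
```

View pics/s6.png

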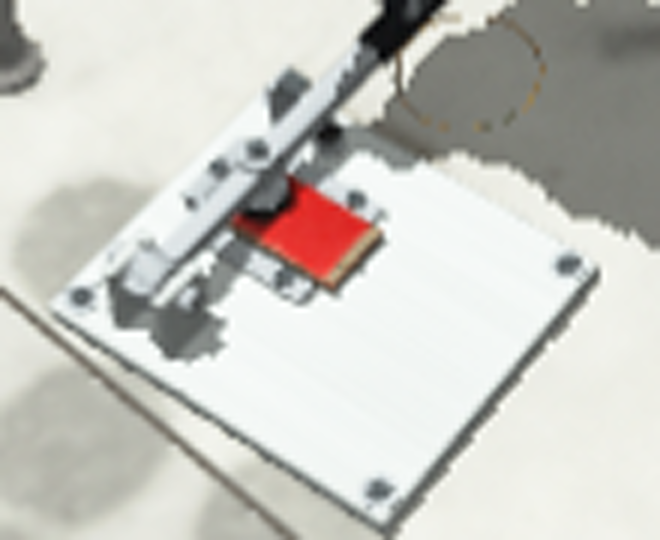

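The lever is level at 8 N with the tips at 51.4 mm, the pad at (265,190) is on the panel, and the panel is home. I hand the job in.

```bash
python3 -c "
from h import *
print(robot.job_done())"
```

```text
the job is handed in; nothing more can be done
None
```

The job is handed in, with no verdict returned: the panel is home to within about 1 mm by the camera, the timer was pressed to its stop twice and let go, and the arm is holding the lever level at about 8 N with the pad on the panel.

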